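# Set the vent valve of a pulse-damper skid

## Robot

A 7-joint arm with a two-finger parallel gripper is mounted at the origin on a cart in front of the work surface, level with it; the furniture and walls round the work are solid. World frame = base frame: x ahead of the robot, y to its left, z up, the work surface at z = 0. Lengths are in m, angles in rad, forces in N, time in s.
With the tool pointing down it reaches from about 0.425 to 0.875 m from the base axis. Payload 4.7 kg.
Tool frame: the origin (TCP) lies midway between the tips of the shut fingers; the grasp point (between the pads) lies ctrl.grasp_offset behind it (ctrl.grasp_offset is the distance from the TCP to the grasp point, in m); z points along the fingers, y is the line along which they close (so a half turn about z gives the same grasp; the last joint's range is limited). The gripper opens to 87 mm and grips with 3 to 60 N. Pads are 19 mm wide; open, the fingers measure 117 mm over their backs; the gripper's body (75 mm by 190 mm) begins 51 mm behind the grasp point.
Start: joints at [1.273, 0.321, -0.07, 1.45, 0.023, 1.371, -0.057], TCP at [0.199, -0.619, 0.187] pointing down, gripper open.
Joint ranges: [-2.86, 2.86], [-0.3, 2.09], [-1.38, 1.24], [0.06, 2.45], [-1.56, 4.7], [0.09, 2.05], [-2.69, 2.69]. Speed limits (rad/s): [2.57, 2.57, 3.14, 3.14, 3.14, 3.14, 3.14].

## Interface

Orientations are given as a rotation vector (axis times angle).
In Python, from bench import ctrl gives the robot as it stands. The module is installed in compiled form; this text tells all that it offers.
- The arm moves only by the tool jog_arm, never from a script. Its argument "moves" is one flat list of numbers, 7 for each row, row after row: the shift along the tool's x, y, z in units of 30 cm (1.0 is 30 cm), then the turn, a rotation vector about the tool's x, y, z in units of 60 degrees (1.0 is 60 degrees), then the gripper's target within -1 to 1 (fully open at 1, half-way at 0, shut at -1). In form: [x, y, z, wx, wy, wz, fingers, x, y, z, wx, wy, wz, fingers, ...]. A call has exactly 8 rows; each row is the pose to reach, as a shift and turn from the pose commanded when the call began, along the tool's axes at that moment; what a row does not reach only later rows make up. A row lasts 1/8 s, in which the tool goes at most 62.5 mm and 10.7 degrees, less where a joint would pass 70% of its speed; a pose out of reach is approached as far as the arm can. A call with a number of a shift or a turn outside -1 to 1 is refused whole. A call with a gripper value outside its range is refused whole. The fingers move at their own pace and stop on an object; "newtons" is the grip in N (left out, the last holds). Time passes only in rows, so rows that repeat a pose let the fingers close, or fill a call up. It gives the time, the measured TCP pose, the force, the opening and the grip force at its end, in the units of the state.
- ctrl.get_state(): the state, without advancing time (a new reading comes with each control period).
- ctrl.get_image(name): name is "scene" or "top" or "wrist"; returns a dict with "pixels" (480x640x3 uint8, red, green, blue), "fx", "fy", "cx", "cy" (pixels), "dist" ([k1, k2, p1, p2, k3] as OpenCV has them; the pictures are not rectified), "xyz" and "rotation" of the camera in the world; the wrist camera has in their place "tool_from_camera" (4x4, takes a point from camera to tool coordinates, whose origin is the TCP and whose axes are the flange's). Camera axes: x right, y up, looking along -z (the intrinsics and any distortion apply to the point x, -y, -z); pixel columns grow to the right and rows downward; lengths in m; the calibration is good to about 2 mm. A picture is of the moment at which its call begins: read the wrist's pose just before it. There is no depth.
- ctrl.close_job(): hands the job in; it is judged then, once.
The state is a dict: "time": time; "joint_positions": joint angles; "qd": joint speeds; "joint_torque": joint torques, N m; "position": TCP position; "tool_rot": TCP orientation; "ft_force": force on the tool from outside, world axes, zero at the start; "torque": the same for the moment, N m; "grip_width": opening from 0.0 (shut) to 1.0 (fully open); "grip_force": force on a finger pad.
Only numpy, scipy, OpenCV 4.12 (cv2) and the standard library are available. Lean on these libraries where they do the work, as an engineer would, in place of code of your own. Each camera call takes 0.05 s, during which the arm holds its last target. There are 200 camera calls.

## Task

Get the pump's damper skid ready to be vented: slide the bronze silencer sleeve over the upright perforated vent post until it sits flat on the flange, and let go of it. Then turn the black valve handwheel clockwise (seen from above) to its closed stop and open it again by exactly two full turns. Finish while still holding the wheel's crank grip between the fingers, so that the valve can be shut at once when I couple the pump line; leave the other things on the bench where they are.

Things in the scene. Friction and masses are not known exactly. Their poses are not given: they have to be found in the camera images.
- skid: Damper skid, fixed: plate 190 x 260 mm, top 14 mm high; lying steel vessel along the rear (56 mm thick, top 76 mm high), handwheel valve front left, dial gauge front middle (39 mm wide, top 70 mm high), vent post front right. Origin on the bench under the plate's centre; x to the rear, y left, z up. In mm: wheel axis at x -35, y 62; post axis at x -35, y -72. The crank grip is its highest part.
- post_tip (a point): Top of the vent post, on its axis, 90 mm above the bench. The post is upright, round, 13 mm in diameter, 46 mm tall above its flange; its top 8 mm taper to 7 mm diameter.
- post_seat (a point): Foot of the vent post, on its axis, on the upper face of the 40 mm wide steel flange, 44 mm above the bench; the underside of the sleeve rests here. Free space round the post above the flange: 60 mm to the vessel behind, 48 mm to the gauge at its left.
- sleeve: Bronze silencer sleeve, loose, stands upright on the bench at the start: outside diameter 34 mm, 38 mm tall, straight through bore 16 mm (1.5 mm play all round on the post), 90 g; the tall pump cabinet stands about 0.1 m or more to its right and beyond it. Origin at the centre of its underside, z along the bore, up. When it is home the post sticks 8 mm out of it.
- handwheel (a joint): Valve opening, rad: 0 at the closed stop, grows anticlockwise seen from above; two full turns are 12.566; far stop at four turns. Starts between a third of a turn and one turn open. Friction 0.07 N m (about 2 N at the grip); stays where it is left. Wheel and grip rise 2 mm per turn. At 0 and each full turn the crank grip stands on the -x side of the wheel axis in the skid's frame.
- wheel_hub (a point): Centre of the handwheel, on its upright axis, at the mid-height of the rim, 102 mm above the bench when closed. The black rim is 96 mm across and 12 mm thick with three spokes; the hub and its nut reach 10 mm above this point.
- crank_grip: Black upright crank grip on the wheel's rim: cylinder 18 mm in diameter, 46 mm tall, axis 42 mm from the wheel's axis. It revolves freely on its own pin, so it can be held with a fixed tool direction while the hand goes round in a circle. Origin at the centre of its underside, 10 mm above wheel_hub (112 mm above the bench when closed).
- crank_mid (a point): Middle of the crank grip, on its axis, 24 mm above its underside; hold the grip here.
- beaker: Bystander: small clear beaker, 50 mm wide, 66 mm tall, origin at the centre of its underside; leave alone.
- timer: Bystander: white lab timer, 66 x 62 x 20 mm, origin at the centre of its underside; leave alone.
- vial_3: Bystander: blue-capped sample vial, 22 mm wide, 46 mm tall, origin at the centre of its underside; leave alone.
- marker_1: Bystander: felt marker lying, 124 mm long, 17 mm thick, origin at the centre of its underside; leave alone.
- hex_key: Bystander: bent steel hex key lying, 99 x 31 mm, 5 mm thick, origin at the centre of its underside; leave alone.
There are look-alikes about, which are no part of the job. Of the things shaped like the sleeve, the bronze one is meant.

How it is judged:
On the way, in this order (a step that is already met when the one before it is completed fails the run):
1. the sleeve sits flat on the flange round the vent post and the fingers have let go of it (horizontal distance between sleeve and post_seat below 0.003 m and z of sleeve in the frame of post_seat below 0.003 m and angle between sleeve's own z axis and vertical below 0.06 rad and contact force between the fingers and sleeve below 0.1 N), for 0.2 s.
2. the valve is closed to its stop (horizontal distance between sleeve and post_seat below 0.003 m and z of sleeve in the frame of post_seat below 0.003 m and angle between sleeve's own z axis and vertical below 0.06 rad and value of joint handwheel below 0.1 rad), for 0.1 s.
At the end, for the whole second after the job is handed in: The sleeve is home on the vent post (3 mm off axis and above the flange at most, upright to 3.5 degrees), untouched; the wheel stands two turns open from its stop within 15 degrees, at rest; the fingers hold the crank grip (at least 1 N, grasp point within 30 mm of its middle) (all of step 1 and value of joint handwheel between 12.3064 and 12.8264 rad and velocity of joint handwheel between -0.1 and 0.1 rad/s and contact force between the fingers and crank_grip above 1 N and distance between the grasp point and crank_mid below 0.03 m); the arm keeps its last pose, push and grip.
It fails at once if a bystander was pushed by more than 3 cm (distance of any of beaker, timer, vial_3, marker_1, hex_key from where it was at the start of the episode above 0.03 m).
It also fails if it takes over 72 s, if anything falls off the work surface, if the arm or the gripper's body presses on something with over 40 N, if the wrist force passes 120 N, or if a joint passes its speed limit or range.

## Working session

There is one attempt and no reset: what is moved stays moved. The work goes in short steps, Python scripts to look and compute and a tool call to move; the robot and the scene stay as the last step left them, time stands still between calls to the robot, and variables do not carry over. Pictures are saved under pics/ and viewed, at most 10 in all, crops included, and the job is handed in when it is done.

Besides the shell and the picture viewer there is one more tool, called after "Call:" by a JSON object that holds its "op" and its "data", one argument or row to a line. jog_arm: Moves the arm, as the interface text tells. Its arguments: {"type":"object","properties":{"moves":{"type":"array"},"newtons":{"type":"number"}},"required":["moves"]}

```bash
mkdir -p pics
cat > h.py <<'E'
import numpy as np,cv2
from scipy.spatial.transform import Rotation as R
from bench import ctrl
def snap(n,f):
    s=ctrl.get_state(); im=ctrl.get_image(n)
    cv2.imwrite('pics/'+f,cv2.cvtColor(im['pixels'],cv2.COLOR_RGB2BGR)); 
    if n=='wrist':
        T=np.eye(4);T[:3,:3]=R.from_rotvec(s['tool_rot']).as_matrix();T[:3,3]=s['position']
        C=T@np.array(im['tool_from_camera']);im['o']=C[:3,3];im['R']=C[:3,:3]
    else:
        im['o']=np.array(im['xyz']);r=np.array(im['rotation']);im['R']=r if r.shape==(3,3) else R.from_rotvec(r).as_matrix() if r.size==3 else R.from_quat(r).as_matrix()
    return im
def ray(im,u,v):
    K=np.array([[im['fx'],0,im['cx']],[0,im['fy'],im['cy']],[0,0,1]])
    p=cv2.undistortPoints(np.array([[[u,v]]],float),K,np.array(im['dist'],float))[0,0]
    return im['R']@np.array([p[0],-p[1],-1.])
def on(im,u,v,z):
    d=ray(im,u,v);o=im['o'];return o+d*(z-o[2])/d[2]
def proj(im,P):
    p=im['R'].T@(np.array(P,float)-im['o']);p=np.array([p[0],-p[1],-p[2]])
    K=np.array([[im['fx'],0,im['cx']],[0,im['fy'],im['cy']],[0,0,1]])
    return cv2.projectPoints(p.reshape(1,1,3),np.zeros(3),np.zeros(3),K,np.array(im['dist'],float))[0].ravel()
E
python3 - <<'E'
from h import *
s=ctrl.get_state();print(s,ctrl.grasp_offset)
for n in('scene','top','wrist'):
    im=snap(n,n+'0.png');print(n,im['o'],im['R'].round(3).tolist(),im['fx'],im['dist'])
E
```

```text
{'time': 0.0, 'joint_positions': array([ 1.27310826,  0.32184112, -0.07008395,  1.45164378,  0.02260201,
        1.37076529, -0.05686915]), 'qd': array([-8.84234934e-05,  1.51024260e-03,  1.03740019e-04, -3.89169454e-04,
        8.05575428e-04,  1.65873662e-03, -3.11917737e-04]), 'joint_torque': array([-3.68076428e-05, -4.91286743e+01, -4.03736159e-01, -3.12525916e+01,
       -6.39309688e-02,  4.39349189e-02,  1.87468809e-04]), 'position': array([ 0.19916066, -0.61811052,  0.18556546]), 'tool_rot': array([-3.10167208e+00, -4.87583690e-01,  6.05775004e-04]), 'ft_force': array([-0.74589238,  0.22827266, -0.39396693]), 'torque': array([ 0.03783875, -0.05427672,  0.0378532 ]), 'grip_force': 0.0, 'grip_width': 0.9991624326696873} 0.0187
scene [-0.37389777 -0.67913632  0.59603908] [[0.591, 0.309, -0.745], [-0.806, 0.249, -0.537], [0.02, 0.918, 0.396]] 603.9517988751238 [-0.18186204  0.          0.          0.          0.        ]
top [ 0.47987666 -0.0032784   1.00284038] [[-0.015, 0.996, -0.09], [-0.999, -0.012, 0.035], [0.034, 0.09, 0.995]] 486.54651154053306 [0.00896926 0.         0.         0.         0.        ]
wrist [ 0.27055521 -0.59580414  0.38356727] [[0.308, 0.915, 0.26], [-0.951, 0.297, 0.082], [-0.002, -0.272, 0.962]] 332.31319626437363 [-0.04007661  0.          0.          0.          0.        ]
```

View pics/top0.png

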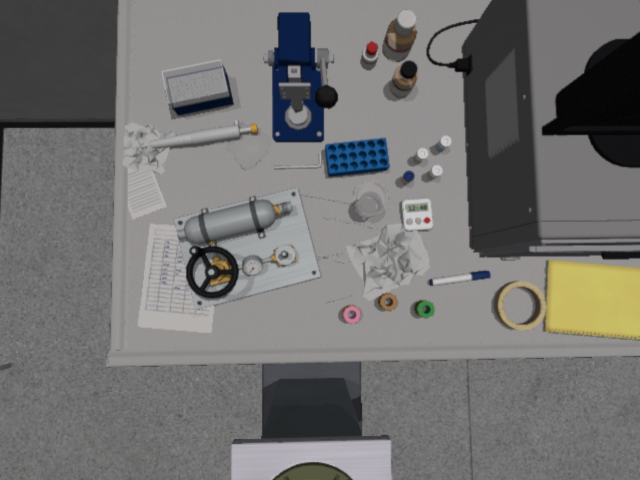

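View pics/scene0.png

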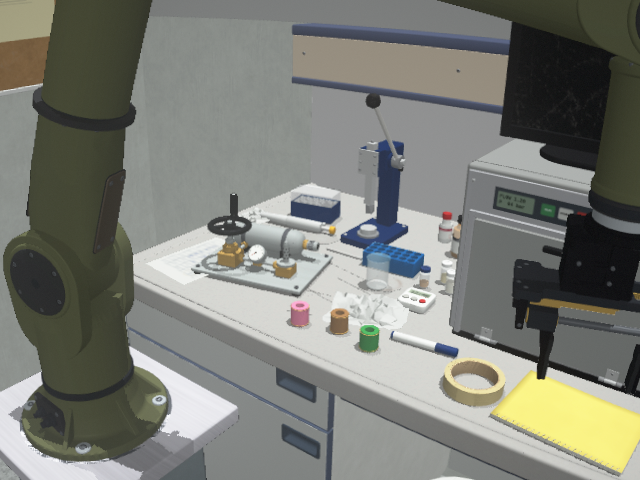

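The top view shows the bronze sleeve at (388,302), between a pink one at (352,314) and a green one at (425,309). The handwheel is at (212,271) with its grip near (194,251), and the vent post is near (285,255). The scene view agrees, with bronze at (340,320).

Run:
```python
from h import *
im=snap('top','t1.png');sc=snap('scene','s1.png')
hsv=cv2.cvtColor(im['pixels'],cv2.COLOR_RGB2HSV)
w=np.zeros((480,640),np.uint8);w[285:330,335:445]=1
m=((hsv[...,1]>90)&(w>0)).astype(np.uint8)
n,l,st,c=cv2.connectedComponentsWithStats(m)
for i in range(1,n):
    if st[i,4]>40: print('sleeve?',c[i],st[i],on(im,*c[i],.03).round(4))
for nm,u,v,z in[('corner',175,222,.014),('corner',300,190,.014),('corner',320,275,.014),('corner',198,305,.014),('hub',212,271,.115),('grip',194,251,.158),('post',285,255,.09)]:
    print(nm,on(im,u,v,z).round(4))
p=im['pixels'][175:320,160:430];cv2.imwrite('pics/c1.png',cv2.cvtColor(cv2.resize(p,None,fx=2.9,fy=2.9,interpolation=cv2.INTER_CUBIC),cv2.COLOR_RGB2BGR))
```

```text
sleeve? [387.53953488 301.4744186 ] [378 293  19  18 215] [ 0.4256 -0.1549  0.03  ]
sleeve? [424.12068966 308.63793103] [415 301  19  17 232] [ 0.4102 -0.2278  0.03  ]
sleeve? [351.32413793 314.17931034] [343 307  17  15 145] [ 0.4018 -0.0822  0.03  ]
corner [0.5912 0.2701 0.014 ]
corner [0.6545 0.0172 0.014 ]
corner [ 0.48   -0.0215  0.014 ]
corner [0.4242 0.2226 0.014 ]
hub [0.4902 0.1751 0.115 ]
grip [0.5245 0.1974 0.158 ]
post [0.5183 0.0448 0.09  ]
```

View pics/c1.png

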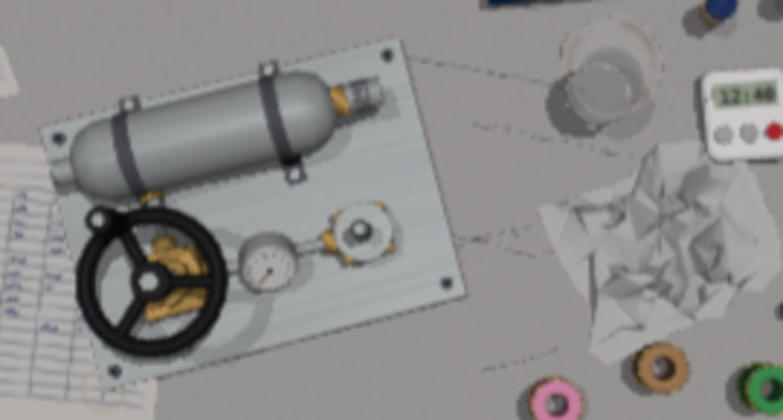

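```bash
cat >> h.py <<'E'
def mv(P,yawdeg,start=None):
    """shift (units 30cm) and turn (units 60deg) from measured pose to TCP P, tool down, tool y at yawdeg"""
    s=ctrl.get_state();R0=R.from_rotvec(s['tool_rot']);p0=np.array(s['position'])
    a=np.radians(yawdeg);y=np.array([np.cos(a),np.sin(a),0]);z=np.array([0,0,-1.]);x=np.cross(y,z)
    Rt=R.from_matrix(np.c_[x,y,z])
    return np.r_[R0.inv().apply(np.array(P)-p0)/.3,np.degrees((R0.inv()*Rt).as_rotvec())/60].round(4)
E
python3 - <<'E'
from h import *
print(mv([.415,-.16,.19],-20))
E
```

```text
[ 1.1532e+00 -1.2338e+00 -1.1800e-02 -8.0000e-04 -3.0000e-04 -8.6890e-01]
```

Call:
{"op": "jog_arm", "data": {
  "moves": [0.1,-0.1,0,0,0,-0.06,0,0.2,-0.2,0,0,0,-0.14,0,0.3,-0.32,0,0,0,-0.22,0,0.4,-0.44,0,0,0,-0.3,0,0.5,-0.54,0,0,0,-0.38,0,0.6,-0.64,0,0,0,-0.46,0,0.7,-0.74,0,0,0,-0.54,0,0.76,-0.8,0,0,0,-0.6,0],
  "newtons": 15
}}

```text
time: 1.25
position: [0.3438, -0.3185, 0.1868]
tool_rot: [2.797, 1.429, -0.0]
ft_force: [0.1, -0.5, -0.2]
grip_width: 0.501
grip_force: 0.0
```

Run:
```python
from h import *
s=ctrl.get_state();print(s['position'],s['grip_width'])
print(mv([.415,-.16,.17],-20))
```

```text
[ 0.34377462 -0.31849384  0.1868469 ] 0.501346660304665
[ 5.673e-01 -1.172e-01  5.590e-02  4.000e-04  4.000e-04 -2.644e-01]
```

Call:
{"op": "jog_arm", "data": {
  "moves": [0.1,-0.02,0.01,0,0,-0.04,0.2,0.2,-0.04,0.02,0,0,-0.09,0.2,0.3,-0.06,0.03,0,0,-0.14,0.2,0.4,-0.08,0.04,0,0,-0.19,0.2,0.5,-0.1,0.05,0,0,-0.24,0.2,0.567,-0.117,0.056,0,0,-0.264,0.2,0.567,-0.117,0.056,0,0,-0.264,0.2,0.567,-0.117,0.056,0,0,-0.264,0.2]
}}

```text
time: 2.25
position: [0.4144, -0.1633, 0.1698]
tool_rot: [2.579, 1.793, -0.001]
ft_force: [0.9, -2.2, -0.1]
grip_width: 0.599
grip_force: 0.0
```

Run:
```python
from h import *
s=ctrl.get_state();print(s['position'],s['tool_rot'],s['grip_width'])
im=snap('wrist','w1.png');print(im['o'])
hsv=cv2.cvtColor(im['pixels'],cv2.COLOR_RGB2HSV)
e=proj(im,[.4256,-.155,.038]);print('expect',e)
m=((hsv[...,0]>5)&(hsv[...,0]<20)&(hsv[...,1]>100)).astype(np.uint8)
n,l,st,c=cv2.connectedComponentsWithStats(m)
for i in range(1,n):
    if st[i,4]>150: print(c[i],st[i],on(im,*c[i],.038).round(4))
```

```text
[ 0.41436484 -0.163284    0.16983989] [ 2.57913302e+00  1.79324673e+00 -9.19043348e-04] 0.5991397024137766
[ 0.44066487 -0.09343853  0.3677004 ]
expect [327.14374833 213.6166934 ]
[326.01358025 212.80864198] [311 194  32  37 810] [ 0.4248 -0.1538  0.038 ]
```

View pics/w1.png

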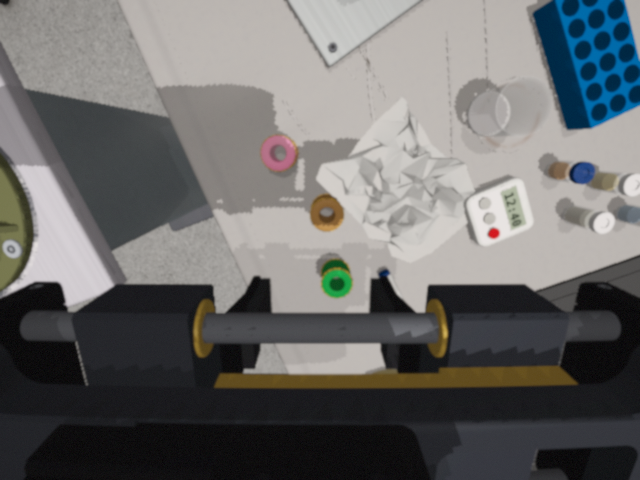

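The wrist view shows the bronze sleeve at (326,213), with crumpled paper just right of it, pink at (279,153) and green at (336,282). I'll turn the fingers parallel to the paper's edge, to about -69° in the world.

Run:
```python
from h import *
print(mv([.4245,-.1548,.07],-69)); print(mv([.4245,-.1548,.010],-69))
```

```text
[3.910e-02 2.180e-02 3.328e-01 2.000e-04 4.000e-04 8.097e-01]
[3.920e-02 2.180e-02 5.328e-01 2.000e-04 4.000e-04 8.097e-01]
```

Call:
{"op": "jog_arm", "data": {
  "moves": [0.02,0.01,0.05,0,0,0.14,0.1,0.039,0.022,0.1,0,0,0.28,0.1,0.039,0.022,0.16,0,0,0.42,0.1,0.039,0.022,0.22,0,0,0.56,0.1,0.039,0.022,0.28,0,0,0.7,0.1,0.039,0.022,0.333,0,0,0.81,0.1,0.039,0.022,0.333,0,0,0.81,0.1,0.039,0.022,0.333,0,0,0.81,0.1]
}}

```text
time: 3.3
position: [0.4252, -0.1543, 0.0705]
tool_rot: [3.088, 0.576, 0.001]
ft_force: [-0.9, -0.7, 0.5]
grip_width: 0.547
grip_force: 0.0
```

Run:
```python
from h import *
s=ctrl.get_state();print(s['position'],s['tool_rot'],s['grip_width'])
im=snap('wrist','w2.png');print(im['o'])
hsv=cv2.cvtColor(im['pixels'],cv2.COLOR_RGB2HSV)
print('expect',proj(im,[.4245,-.1548,.038]),'base',proj(im,[.4245,-.1548,.0]))
print(mv([.4245,-.1548,.010],-69))
```

```text
[ 0.4252261  -0.15432313  0.07054198] [3.08770522e+00 5.76266385e-01 9.23767062e-04] 0.5465806785721846
[ 0.49494688 -0.12754228  0.26848699]
expect [319.69645526 256.61115502] base [319.70883543 242.49982775]
[-0.0037  0.0004  0.2023  0.001  -0.0007  0.0023]
```

View pics/w2.png

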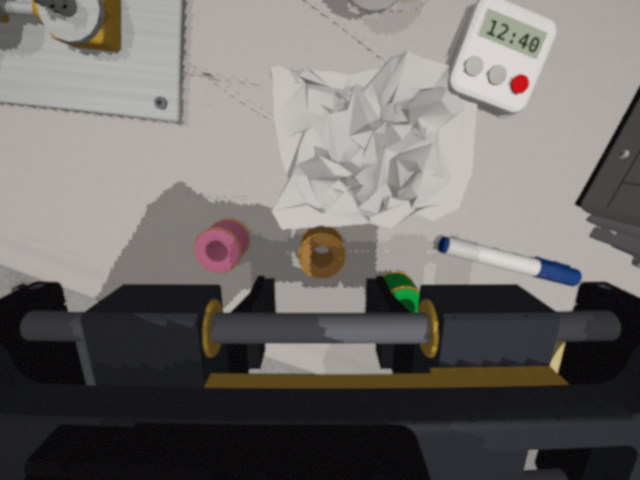

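The view shows the bronze ring centred near (321,256), as expected, between the fingers. The paper, pink and green are all clear of them, so I'll go down and close.

Call:
{"op": "jog_arm", "data": {
  "moves": [-0.003,0,0.05,0,0,0,0.1,-0.003,0,0.1,0,0,0,0.1,-0.003,0,0.15,0,0,0,0.1,-0.003,0,0.202,0,0,0,0.1,-0.003,0,0.202,0,0,0,0.1,-0.003,0,0.202,0,0,0,-0.5,-0.003,0,0.202,0,0,0,-0.5,-0.003,0,0.202,0,0,0,-0.5],
  "newtons": 20
}}

```text
time: 4.35
position: [0.4245, -0.1541, 0.0098]
tool_rot: [3.088, 0.575, 0.001]
ft_force: [-0.2, -0.6, 0.1]
grip_width: 0.305
grip_force: 0.0
```

Run:
```python
from h import *
s=ctrl.get_state();print(s['position'],s['tool_rot'],s['grip_width'],s['grip_force'],s['ft_force'])
```

```text
[ 0.42454144 -0.15414168  0.00983331] [3.08762952e+00 5.75088875e-01 1.13327723e-03] 0.30515157632957124 0.0 [-0.18909907 -0.55581927  0.1119656 ]
```

Run:
```python
from h import *
im=snap('wrist','w3.png')
print(proj(im,[.4245,-.1548,.038]),proj(im,[.4245,-.1541,.0]))
s=ctrl.get_state();print(s['grip_width'],s['grip_force'])
```

```text
[320.436082   289.80500046] [319.32700532 266.10306229]
0.2848709244870753 0.0
```

View pics/w3.png

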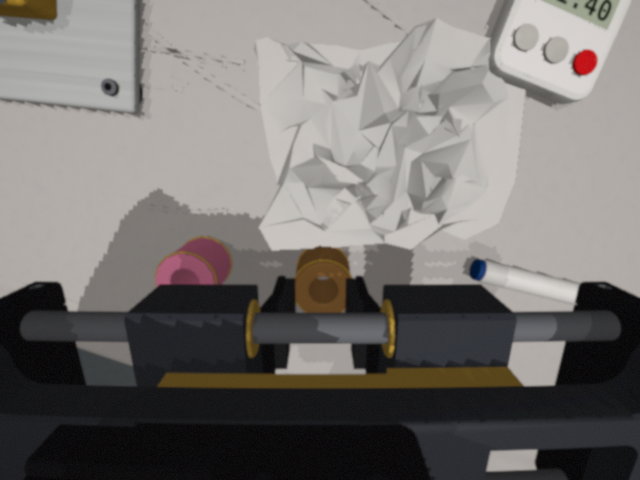

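The sleeve stands between the fingers, with its hole at (323,291). They aren't gripping it yet, so I'll close fully.

Call:
{"op": "jog_arm", "data": {
  "moves": [0,0,0,0,0,0,-1,0,0,0,0,0,0,-1,0,0,0,0,0,0,-1,0,0,0,0,0,0,-1,0,0,0,0,0,0,-1,0,0,0,0,0,0,-1,0,0,0,0,0,0,-1,0,0,0,0,0,0,-1],
  "newtons": 20
}}

```text
time: 5.4
position: [0.4241, -0.1539, 0.0093]
tool_rot: [3.088, 0.575, -0.0]
ft_force: [0.2, -0.3, 0.0]
grip_width: 0.006
grip_force: 0.0
```

Run:
```python
from h import *
im=snap('wrist','w4.png')
s=ctrl.get_state();print(s['grip_width'],s['grip_force'],s['position'])
```

```text
0.00634697087898615 0.0 [ 0.42412562 -0.15388434  0.00933257]
```

View pics/w4.png

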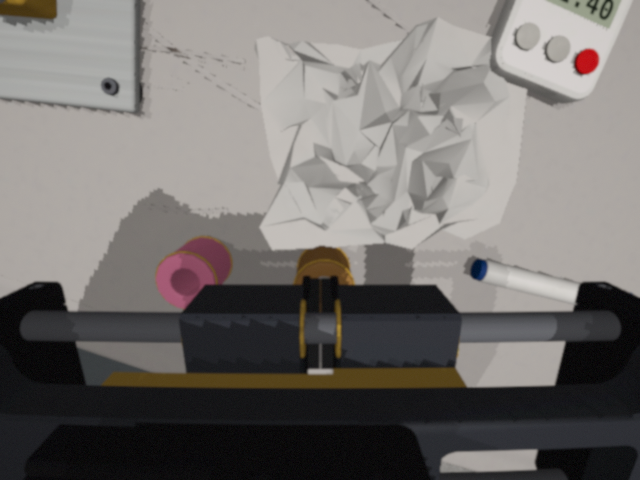

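The fingers shut beside or above the sleeve without touching it. I'll look at scene and top crops in one picture.

Run:
```python
from h import *
out=[]
for n,f in(('scene','s2.png'),('top','t2.png')):
    im=snap(n,f);q=im['pixels'].copy()
    u,v=proj(im,[.4245,-.155,.02]).astype(int)
    for P,c in(([.4241,-.1539,.0093],(255,0,0)),([.4241,-.1539,.047],(0,0,255)),([.4245,-.155,.038],(0,255,255))):
        a,b=proj(im,P).round().astype(int);print(n,a,b);q[b,a]=c
    h=40 if n=='top' else 60
    out.append(cv2.resize(q[v-h:v+h,u-h:u+h],(400,400),interpolation=cv2.INTER_NEAREST))
cv2.imwrite('pics/m1.png',cv2.cvtColor(np.hstack(out),cv2.COLOR_RGB2BGR))
im=snap('wrist','w5.png')
s=ctrl.get_state();p=s['position']
for dx in(0,.0095):
  for dz in(0,.02,.04):
    print(dx,dz,proj(im,p+R.from_rotvec(s['tool_rot']).apply([dx,0,-dz])).round(1))
```

```text
scene 337 324
scene 338 306
scene 338 311
top 385 302
top 388 303
top 388 302
0 0 [319.4 271.3]
0 0.02 [319.4 283.6]
0 0.04 [319.3 298.6]
0.0095 0 [319.4 257.1]
0.0095 0.02 [319.4 268.1]
0.0095 0.04 [319.3 281.6]
```

View pics/m1.png

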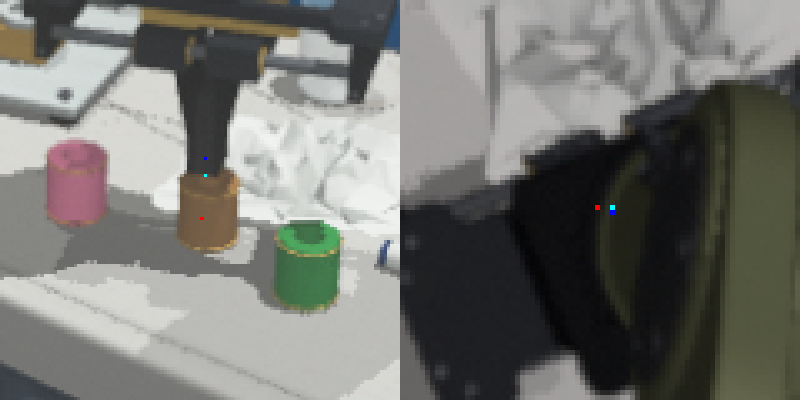

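Run:
```python
from h import *
im=snap('scene','s3.png')
p=np.array([.1992,-.6181,.1856]);y=R.from_rotvec([-3.10167,-.487584,.0006]).apply([0,1,0])
for dz in(0,.02,.03,.04):
    print(dz,[proj(im,p+k*.05*y+[0,0,dz]).round(0) for k in(-1,0,1)])
q=cv2.imread('pics/scene0.png')
g=cv2.cvtColor(q,cv2.COLOR_BGR2GRAY)
for v in range(300,392,6): 
    r=np.where(g[v,490:600]<45)[0]+490; print(v,r.min() if len(r) else None,r.max() if len(r) else None)
```

```text
0 [array([531., 398.]), array([576., 406.]), array([621., 413.])]
0.02 [array([534., 384.]), array([580., 391.]), array([625., 399.])]
0.03 [array([536., 376.]), array([582., 384.]), array([628., 391.])]
0.04 [array([538., 368.]), array([584., 376.]), array([630., 384.])]
300 513 599
306 513 543
312 516 557
318 516 557
324 515 555
330 540 554
336 540 553
342 540 552
348 498 550
354 514 548
360 531 548
366 537 565
372 538 582
378 538 597
384 None None
390 None None
```

The tips really end about 28 mm above the reported TCP. The first scene picture and this crop agree, and the tips now sit at the sleeve's top. I'll lift, open, and go deeper while watching the force.

Call:
{"op": "jog_arm", "data": {
  "moves": [0,0.003,-0.05,0,0,0,-1,0,0.003,-0.1,0,0,0,0.1,0,0.003,-0.1,0,0,0,0.1,0,0.003,-0.1,0,0,0,0.1,0,0.003,-0.1,0,0,0,0.1,0,0.003,-0.1,0,0,0,0.1,0,0.003,-0.1,0,0,0,0.1,0,0.003,-0.1,0,0,0,0.1],
  "newtons": 20
}}

```text
time: 6.65
position: [0.4244, -0.1547, 0.0392]
tool_rot: [-3.088, -0.575, 0.0]
ft_force: [-0.8, 0.2, -0.4]
grip_width: 0.547
grip_force: 0.0
```

Call:
{"op": "jog_arm", "data": {
  "moves": [0,0,0.04,0,0,0,0.1,0,0,0.08,0,0,0,0.1,0,0,0.11,0,0,0,0.1,0,0,0.13,0,0,0,0.1,0,0,0.15,0,0,0,0.1,0,0,0.16,0,0,0,0.1,0,0,0.17,0,0,0,0.1,0,0,0.17,0,0,0,0.1]
}}

```text
time: 7.65
position: [0.4244, -0.1547, -0.0117]
tool_rot: [3.088, 0.575, -0.0]
ft_force: [-0.5, 0.0, 0.4]
grip_width: 0.546
grip_force: 0.0
```

Call:
{"op": "jog_arm", "data": {
  "moves": [0,0,0.008,0,0,0,0.1,0,0,0.016,0,0,0,0.1,0,0,0.016,0,0,0,-1,0,0,0.016,0,0,0,-1,0,0,0.016,0,0,0,-1,0,0,0.016,0,0,0,-1,0,0,0.016,0,0,0,-1,0,0,0.016,0,0,0,-1]
}}

```text
time: 8.65
position: [0.4245, -0.1548, -0.0164]
tool_rot: [3.088, 0.575, 0.0]
ft_force: [-0.4, -0.6, -0.6]
grip_width: 0.392
grip_force: 20.0
```

Call:
{"op": "jog_arm", "data": {
  "moves": [0,0,-0.06,0,0,0,-1,0,0,-0.13,0,0,0,-1,0,0,-0.2,0,0,0,-1,0,0,-0.28,0,0,0,-1,0,0,-0.36,0,0,0,-1,0,0,-0.44,0,0,0,-1,0,0,-0.46,0,0,0,-1,0,0,-0.46,0,0,0,-1]
}}

```text
time: 9.65
position: [0.4242, -0.1546, 0.1212]
tool_rot: [3.088, 0.575, -0.001]
ft_force: [-0.5, -0.6, -1.7]
grip_width: 0.388
grip_force: 20.0
```

Run:
```python
from h import *
from scipy.optimize import least_squares
im=snap('top','t3.png')
cr=lambda u,v:(u/2.9+160,v/2.9+175)
L=[((.095,.13,.014),cr(40,127)),((.095,-.13,.014),cr(402,40)),((-.095,-.13,.014),cr(466,296)),((-.095,.13,.014),cr(103,388)),((-.035,-.072,.09),cr(361,230)),((-.035,.062,.113),cr(148,281))]
def W(q,p):
    c,s=np.cos(q[2]),np.sin(q[2]);return np.array([q[0]+c*p[0]-s*p[1],q[1]+s*p[0]+c*p[1],p[2]])
f=lambda q:np.concatenate([proj(im,W(q,p))-uv for p,uv in L])
r=least_squares(f,[.54,.12,.23]);print(r.x,np.degrees(r.x[2]),r.fun.round(1))
print('post',W(r.x,(-.035,-.072,.09)),'hub',W(r.x,(-.035,.062,.102)),on(im,*cr(361,230),.09))
pw=W(r.x,(-.035,-.072,.12))
print(mv([.50,.0,.14],13)); print(mv([pw[0],pw[1],.14],np.degrees(r.x[2])))
s=ctrl.get_state();print(s['position'],s['grip_force'],s['grip_width'])
```

```text
[0.53696493 0.124342   0.2334201 ] 13.37398659032165 [-0.1 -0.7  0.1 -1.2  0.6  0.6 -0.7  1.2 -0.2  0.   0.4  0. ]
post [0.51956814 0.04619885 0.09      ] hub [0.48857311 0.1765649  0.102     ] [0.51958565 0.04579857 0.09      ]
[ 4.2230e-01 -3.8890e-01 -6.4600e-02 -1.4000e-03  2.0000e-04 -1.3649e+00]
[ 5.3860e-01 -5.0910e-01 -6.4600e-02 -1.4000e-03  2.0000e-04 -1.3711e+00]
[ 0.42379652 -0.15447044  0.12062989] 19.9992173910141 0.39003298621731924
```

Call:
{"op": "jog_arm", "data": {
  "moves": [0.04,-0.04,-0.02,0,0,-0.1,-1,0.08,-0.08,-0.04,0,0,-0.22,-1,0.14,-0.14,-0.06,0,0,-0.36,-1,0.2,-0.2,-0.065,0,0,-0.5,-1,0.26,-0.26,-0.065,0,0,-0.64,-1,0.32,-0.3,-0.065,0,0,-0.78,-1,0.38,-0.35,-0.065,0,0,-0.9,-1,0.41,-0.38,-0.065,0,0,-0.98,-1]
}}

```text
time: 10.7
position: [0.4977, -0.0026, 0.1396]
tool_rot: [-2.402, -2.021, 0.001]
ft_force: [0.3, 0.2, -1.0]
grip_width: 0.389
grip_force: 20.0
```

Run:
```python
from h import *
print(mv([.5196,.046,.14],13.4)); s=ctrl.get_state();print(s['position'],s['grip_force'])
```

```text
[ 0.172   0.0443 -0.0012 -0.002  -0.0013 -0.3871]
[ 0.49770798 -0.00256222  0.13961902] 19.998731017112732
```

Call:
{"op": "jog_arm", "data": {
  "moves": [0.04,0.01,0,0,0,-0.08,-1,0.08,0.02,0,0,0,-0.16,-1,0.12,0.03,0,0,0,-0.24,-1,0.15,0.04,0,0,0,-0.32,-1,0.172,0.044,0,0,0,-0.387,-1,0.172,0.044,0,0,0,-0.387,-1,0.172,0.044,0,0,0,-0.387,-1,0.172,0.044,0,0,0,-0.387,-1]
}}

```text
time: 11.7
position: [0.5199, 0.044, 0.1407]
tool_rot: [-1.954, -2.459, 0.001]
ft_force: [0.2, 0.1, -2.0]
grip_width: 0.389
grip_force: 20.0
```

Run:
```python
from h import *
s=ctrl.get_state();print(s['position'],s['tool_rot'],s['grip_force'])
im=snap('wrist','w6.png');q=im['pixels'].copy()
print('post tip',proj(im,[.5196,.046,.09]),'seat',proj(im,[.5196,.046,.044]))
p=s['position'];print('sleeve top',proj(im,[p[0],p[1],p[2]+.0164+.038]),'bot',proj(im,[p[0],p[1],p[2]+.0164]))
sc=snap('scene','s4.png')
a=q[150:350,220:420];b=sc['pixels'];u,v=proj(sc,[.5196,.046,.12]).astype(int);print('scene tip',proj(sc,[.5196,.046,.09]),u,v)
b=b[v-50:v+50,u-50:u+50]
cv2.imwrite('pics/m2.png',cv2.cvtColor(np.hstack([cv2.resize(a,(400,400),interpolation=cv2.INTER_CUBIC),cv2.resize(b,(400,400),interpolation=cv2.INTER_CUBIC)]),cv2.COLOR_RGB2BGR))
```

```text
[0.51993348 0.0439698  0.14071223] [-1.95433529e+00 -2.45930096e+00  7.99199859e-04] 19.99898761510849
post tip [319.73105232 245.17692429] seat [319.78251841 231.0959722 ]
sleeve top [319.22218863 310.81014773] bot [319.38303582 280.4763034 ]
scene tip [285.3075439 240.2007376] 285 226
```

View pics/m2.png

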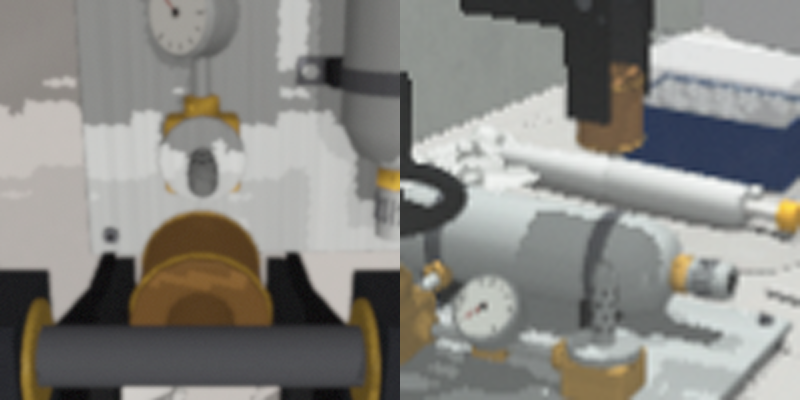

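The wrist crop shows the post just ahead of the sleeve, tip near (322,244) in the full picture, with the sleeve's bottom rim near column 321 and its far edge near row 255. In the scene crop the sleeve hangs upright above the post.

Run:
```python
from h import *
s=ctrl.get_state();im=snap('wrist','w7.png');p=s['position'];Rt=R.from_rotvec(s['tool_rot'])
px=im['pixels'];hsv=cv2.cvtColor(px,cv2.COLOR_RGB2HSV)
m=((hsv[...,0]>5)&(hsv[...,0]<25)&(hsv[...,1]>110))
for v in(252,254,256,258,262,266,270): 
    r=np.where(m[v,270:380])[0]+270; print(v,(r.min(),r.max(),(r.min()+r.max())/2) if len(r) else 0)
c=p+[0,0,.0164]
print('far edge bottom',proj(im,c+Rt.apply([.017,0,0])),'sides',proj(im,c+Rt.apply([0,.017,0])),proj(im,c-Rt.apply([0,.017,0])))
g=cv2.cvtColor(px,cv2.COLOR_RGB2GRAY)
for v in range(222,252,2): print(v,g[v,308:336])
print('tip edges',proj(im,[.5196,.046,.09]+Rt.apply([-.0035,0,0])))
```

```text
252 0
254 0
256 (np.int64(317), np.int64(325), np.float64(321.0))
258 (np.int64(309), np.int64(331), np.float64(320.0))
262 (np.int64(302), np.int64(338), np.float64(320.0))
266 (np.int64(298), np.int64(342), np.float64(320.0))
270 (np.int64(295), np.int64(345), np.float64(320.0))
far edge bottom [319.41554571 252.84697533] sides [348.3545885 280.498439 ] [290.43019185 280.43776773]
222 [141 142 141 141 140 140 142 143 143 140 137 135 134 135 137 139 141 153
 175 194 202 205 199 187 169 150 140 141]
224 [155 149 144 143 141 140 140 138 131 120 113 108 107 107 109 112 122 139
 159 177 195 204 206 201 187 170 162 162]
226 [199 193 188 179 162 145 131 116  95  81  82  83  81  83  83  82  88 120
 159 190 204 208 207 206 205 203 204 205]
228 [211 210 205 189 165 142 122  97  80  80  82  84  83  83  84  85  84  92
 123 164 193 205 207 207 207 208 208 210]
230 [210 210 207 199 186 162 126  88  69  70  77  79  79  81  82  82  74  74
  91 132 173 197 206 207 207 208 208 210]
232 [209 208 203 196 185 157 112  84  83  89  90  87  84  85  87  92  91  90
  89 105 143 182 201 207 208 207 208 210]

[... 408 characters left out ...]
0 109 110 109 106 103  98
  96 101 128 163 183 190 192 192 193 193]
242 [193 194 193 191 180 156 119  96  97 104 111 114 115 114 113 111 107 100
  95 106 141 171 186 191 192 192 193 193]
244 [193 194 193 193 187 171 140 110 100 107 110 114 114 114 115 113 110 104
 102 126 160 181 189 190 191 191 190 186]
246 [183 189 192 192 191 186 175 156 129 111 111 112 113 114 114 113 112 118
 138 163 182 189 189 189 187 187 187 186]
248 [183 184 185 186 188 189 189 187 178 166 157 150 144 144 149 156 164 172
 180 186 189 186 182 181 182 185 192 197]
250 [184 184 183 183 183 184 184 185 185 184 182 181 180 181 183 184 185 186
 184 182 181 183 182 181 181 184 189 192]
tip edges [319.50150862 249.48348413]
```

Run:
```python
from h import *
a=np.radians(13.4);y=np.array([np.cos(a),np.sin(a),0]);x=np.array([-y[1],y[0],0])
print(mv(np.array([.5196,.046,.085])+.0015*x+.0004*y,13.4))
```

```text
[ 0.0115  0.001   0.1867 -0.      0.0003 -0.0052]
```

Call:
{"op": "jog_arm", "data": {
  "moves": [0.006,0,0.03,0,0,0,-1,0.011,0.001,0.07,0,0,-0.005,-1,0.011,0.001,0.11,0,0,-0.005,-1,0.011,0.001,0.15,0,0,-0.005,-1,0.011,0.001,0.187,0,0,-0.005,-1,0.011,0.001,0.187,0,0,-0.005,-1,0.011,0.001,0.187,0,0,-0.005,-1,0.011,0.001,0.187,0,0,-0.005,-1]
}}

```text
time: 12.85
position: [0.5202, 0.0477, 0.0855]
tool_rot: [1.946, 2.465, 0.001]
ft_force: [0.6, -0.3, -1.7]
grip_width: 0.392
grip_force: 20.0
```

Run:
```python
from h import *
s=ctrl.get_state();p=s['position'];Rt=R.from_rotvec(s['tool_rot']);print(p)
sc=snap('scene','s5.png');px=sc['pixels'];hsv=cv2.cvtColor(px,cv2.COLOR_RGB2HSV);g=cv2.cvtColor(px,cv2.COLOR_RGB2GRAY)
for z in(.106,.13,.09,.07,.05): print(z,proj(sc,[p[0],p[1],z]).round(1),proj(sc,np.array([p[0],p[1],z])+Rt.apply([.01,0,0])).round(1),'post',proj(sc,[.5196,.046,z]).round(1))
u=int(proj(sc,[p[0],p[1],.1])[0])
print('H');print(hsv[214:262:2,u-14:u+15,1])
print(g[232:262:2,u-14:u+15])
im=snap('wrist','w8.png');g=cv2.cvtColor(im['pixels'],cv2.COLOR_RGB2GRAY);hs=cv2.cvtColor(im['pixels'],cv2.COLOR_RGB2HSV)
print('post seat',proj(im,[.5196,.046,.044]),'z.07',proj(im,[.5196,.046,.07]),'far bottom',proj(im,p+[0,0,.0164]+Rt.apply([.017,0,0])))
for v in range(206,262,3): print(v,g[v,304:338:2],hs[v,320,1])
```

```text
[0.52022052 0.04773684 0.08546105]
0.106 [284.8 232.8] [280.5 232. ] post [285.3 233.1]
0.13 [284.8 222.1] [280.4 221.3] post [285.3 222.4]
0.09 [284.8 239.9] [280.5 239.1] post [285.3 240.2]
0.07 [284.9 248.6] [280.6 247.8] post [285.3 248.9]
0.05 [284.9 257.3] [280.6 256.4] post [285.3 257.6]
H
[[  3   3   2   3   3   0   6   6   0  11   5  11   6   6   6   6   5  14
   10   9   5   9   5   5   5  39  96 123 126]
 [  5   5   5   5   5   9   5   5   6   6   6   0   6   0   6   5  38  59
   45  46  36   5   5   5  10  28  57 105 116]
 [  7   7   3   3   4   3   0   0   0   6   5   6   5   6   6  15  80 104
  106  99 113 121 113  80  14   4   5   2   4]
 [  6   4   4   4   4   7  11   6   0   5   5   5   5   6   5  15  86 113
  114 114 111  97  96  98  91   5   5   2   2]
 [  7   5   5   5   5   4   5   5   5   6   0   0   5   0   6  24 102 121
  107 111 113 108 117 119  34  10   6   5   4]
 [  5   5   5   5   5   5   6   5   6  11   5  11  11  11   0  20  78 105
  104 107 105 103 105  95  35   3   4   5   3]
 [  8   8   8   7   5   5   5   5   5   5   0   0   5   0   5  15  80 105
  
[... 4786 characters left out ...]
 139 137] 3
236 [147 148 145 144 154 155 145 143 144 148 147 147 147 144 142 144 145] 4
239 [147 147 145 144 147 148 145 144 144 139 139 142 144 143 140 132 138] 4
242 [147 147 145 144 147 147 141 132 123 123 121 122 123 123 120 119 120] 6
245 [138 140 127 124 132 127 106  99  98 101 108 118 121 120 118 118 119] 5
248 [122 122 122 119 106  76  74  87  89  81  65  91 117 119 120 132 154] 3
251 [123 123 120 115  96  89  91  81  78  89  91  90 113 140 165 180 188] 3
254 [173 150 125 101  74  77  87 101 101  95  82  80 115 187 195 196 195] 71
257 [195 178 133 117 108  97  91  93  97  98 103 104 105 129 158 182 194] 167
260 [130 101  79  73  71  71  73  70  72  73  74  72  71  71  78 100 128] 157
```

Call:
{"op": "jog_arm", "data": {
  "moves": [-0.003,-0.002,0,0,0,0,-1,-0.003,-0.002,0.02,0,0,0,-1,-0.003,-0.002,0.03,0,0,0,-1,-0.003,-0.002,0.04,0,0,0,-1,-0.003,-0.002,0.05,0,0,0,-1,-0.003,-0.002,0.06,0,0,0,-1,-0.003,-0.002,0.07,0,0,0,-1,-0.003,-0.002,0.07,0,0,0,-1],
  "newtons": 8
}}

```text
time: 13.95
position: [0.5191, 0.0467, 0.0636]
tool_rot: [-1.946, -2.466, 0.001]
ft_force: [-0.4, -0.1, -0.4]
grip_width: 0.396
grip_force: 8.0
```

Call:
{"op": "jog_arm", "data": {
  "moves": [0,0,0.015,0,0,0,-1,0,0,0.03,0,0,0,-1,0,0,0.045,0,0,0,-1,0,0,0.06,0,0,0,-1,0,0,0.075,0,0,0,-1,0,0,0.09,0,0,0,-1,0,0,0.1,0,0,0,-1,0,0,0.1,0,0,0,-1]
}}

```text
time: 14.95
position: [0.5191, 0.0467, 0.0337]
tool_rot: [-1.946, -2.466, 0.001]
ft_force: [-0.9, 0.3, -2.2]
grip_width: 0.396
grip_force: 8.0
```

Call:
{"op": "jog_arm", "data": {
  "moves": [0,0,0.01,0,0,0,-1,0,0,0.016,0,0,0,-1,0,0,0.019,0,0,0,-1,0,0,0.019,0,0,0,-1,0,0,0.019,0,0,0,0.1,0,0,0.019,0,0,0,0.1,0,0,0.019,0,0,0,0.1,0,0,0.019,0,0,0,0.1]
}}

```text
time: 15.95
position: [0.5195, 0.0467, 0.0283]
tool_rot: [1.946, 2.466, 0.0]
ft_force: [0.7, 0.1, -0.2]
grip_width: 0.549
grip_force: 0.0
```

Call:
{"op": "jog_arm", "data": {
  "moves": [0,0,-0.03,0,0,0,0.1,0,0,-0.07,0,0,0,0.1,0,0,-0.12,0,0,0,0.1,0,0,-0.18,0,0,0,0.1,0,0,-0.26,0,0,0,0.1,0,0,-0.34,0,0,0,0.1,0,0,-0.42,0,0,0,0.1,0,0,-0.44,0,0,0,0.1]
}}

```text
time: 16.95
position: [0.5206, 0.0469, 0.1627]
tool_rot: [1.944, 2.463, 0.003]
ft_force: [-0.0, 0.1, 0.4]
grip_width: 0.552
grip_force: 0.0
```

Run:
```python
from h import *
s=ctrl.get_state();print(s['position'],s['grip_width'])
im=snap('wrist','w9.png');q=im['pixels'];sc=snap('scene','s6.png');b=sc['pixels'];tp=snap('top','t9.png')['pixels']
u,v=proj(sc,[.5196,.046,.07]).astype(int)
u2,v2=proj(im,[.5196,.046,.08]).astype(int);print(u2,v2,u,v)
h=50;v2=max(v2,70);A=q[v2-70:v2+70,u2-70:u2+70];B=b[v-40:v+40,u-40:u+40]
cv2.imwrite('pics/m3.png',cv2.cvtColor(np.hstack([cv2.resize(A,(400,400),interpolation=cv2.INTER_CUBIC),cv2.resize(B,(400,400),interpolation=cv2.INTER_CUBIC)]),cv2.COLOR_RGB2BGR))
# hub/grip look
h=np.array([.48857,.17656]);yaw=.2334
for th in(3.2,3.5,3.8):
  a=yaw+np.pi+th; print(th,h+.042*np.array([np.cos(a),np.sin(a)]))
```

```text
[0.52063073 0.04688983 0.16266337] 0.5524755262811286
317 237 285 248
3.2 [0.52879447 0.18864271]
3.5 [0.52342722 0.1999902 ]
3.8 [0.51494628 0.20924474]
```

View pics/m3.png

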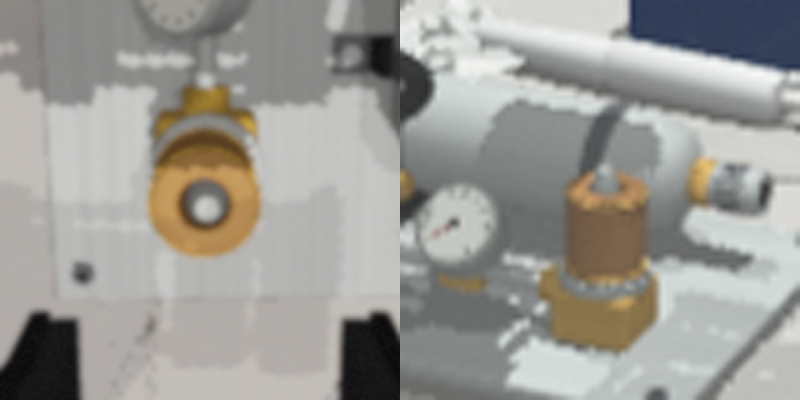

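The picture shows the sleeve flat on the flange, with the post's tip centred in the bore at (207,207) in the left crop; the scene crop at right agrees. Next is the crank grip.

Run:
```python
from h import *
print(mv([.5249,.1976,.165],13.4)); print(ctrl.get_state()['joint_positions'])
```

```text
[ 4.852e-01  1.354e-01 -1.640e-02 -1.000e-04  4.000e-04  4.000e-04]
[ 0.63817394  0.12381323 -0.82859839  1.78077371  0.0956042   1.2782536
  0.02001408]
```

Call:
{"op": "jog_arm", "data": {
  "moves": [0.06,0.02,-0.016,0,0,0,0.6,0.13,0.04,-0.016,0,0,0,0.6,0.2,0.06,-0.016,0,0,0,0.6,0.28,0.08,-0.016,0,0,0,0.6,0.36,0.1,-0.016,0,0,0,0.6,0.44,0.12,-0.016,0,0,0,0.6,0.485,0.135,-0.016,0,0,0,0.6,0.485,0.135,-0.016,0,0,0,0.6]
}}

```text
time: 18.1
position: [0.5244, 0.1984, 0.1643]
tool_rot: [-1.943, -2.467, 0.001]
ft_force: [-0.4, 0.5, -0.3]
grip_width: 0.802
grip_force: 0.0
```

Run:
```python
from h import *
s=ctrl.get_state();print(s['position'],s['joint_positions'].round(2),s['grip_width'])
im=snap('wrist','w10.png');g=cv2.cvtColor(im['pixels'],cv2.COLOR_RGB2GRAY)
a=np.radians(30.1);hub=np.array([.48857,.17656]);G=hub+.042*np.array([np.cos(a),np.sin(a)])
print('grip top',proj(im,[*G,.159]),'base',proj(im,[*G,.113]),'hub',proj(im,[*hub,.113]))
u,v=proj(im,[*G,.159]).round().astype(int)
for r in range(v-36,v+22,3): print(r,g[r,u-36:u+38:3])
```

```text
[0.52436932 0.19844764 0.16431825] [ 0.39  0.25 -0.91  1.68  0.2   1.31 -0.33] 0.8022608206993804
grip top [319.96494174 269.07343748] base [320.02904207 248.65259665] hub [269.30912526 262.99912673]
233 [110 106  81 151 169 162 119  97  22  21  27  23  23  82 125 123 125 123
 129  98  80 117 130 142 149]
236 [101 113 126  94 159 163 123 134  75  21  23  24  21  59 150 169 170 164
 128 110  57  82 110 129 138]
239 [ 95 115 165 104 135 151 118 137 113  23  18  17  19  24  51 135 153 154
 131 101  58  64  72  78  86]
242 [ 88 125 154 138 132 148  96  97  75  22  14  15  13  14  14  93 165 167
 121  95  56  67  73  76  80]
245 [ 91 106 148 129 104  74  34  27  22  15  12  11  19  14  14  56 159 167
 147 100  78  73  73  75  79]
248 [ 40  56  52  32  24  28  30  36  31  13  12  18  14  15  19  27 145 167
 160 104  91 110 112 109  98]
251 [ 21  23  31  33  37  38  40  37  26  12  14  17  18  17  16  17 136 167
 147 103  92 113 123 133 139]
254 [ 26  38  38  36  34  32  58  99  76  10   8  13  16  17  12  15 130 166
 161 103  92 113 123 132 140]
257 [ 33  32  39  57  73  84 142 164  86  10
[... 539 characters left out ...]
  93 105  93  29  42 150 167
 147  99  98 117 126 137 142]
275 [150 103 101 106 151 166 168 170 178  76  21  34  43  27  26 108 164 166
 140 101  98 117 126 136 142]
278 [150 103 104 104 129 164 167 168 152  37  29  44  43  52 126 159 165 166
 152 100  99 117 127 137 143]
281 [106  98 102 104 116 163 168 149  57  24  35  41  36 100 163 164 165 166
 141  98  99 117 127 138 142]
284 [ 91  94 102 103 105 160 161  81  24  29  40  39  43 141 164 164 164 166
 154  98 100 119 128 137 143]
287 [ 83  83  85 104 117 151  83  25  30  35  39  35 112 161 164 164 164 166
 144  97 101 120 129 137 143]
290 [ 93  94  89 101  92  51  25  29  33  36  32  97 160 163 164 164 164 165
 134  97 101 119 129 139 143]
```

The grip's cap measures (320,268) against (320,269) predicted. I'll go down and close.

Call:
{"op": "jog_arm", "data": {
  "moves": [-0.003,0.001,0.06,0,0,0,0.6,-0.003,0.001,0.12,0,0,0,0.6,-0.003,0.001,0.17,0,0,0,0.6,-0.003,0.001,0.202,0,0,0,0.6,-0.003,0.001,0.202,0,0,0,0.6,-0.003,0.001,0.202,0,0,0,0,-0.003,0.001,0.202,0,0,0,-1,-0.003,0.001,0.202,0,0,0,-1],
  "newtons": 25
}}

```text
time: 19.15
position: [0.5258, 0.1969, 0.1048]
tool_rot: [1.946, 2.465, 0.001]
ft_force: [-0.8, -0.5, 0.2]
grip_width: 0.544
grip_force: 0.0
```

Call:
{"op": "jog_arm", "data": {
  "moves": [0,0,0,0,0,0,-1,0,0,0,0,0,0,-1,0,0,0,0,0,0,-1,0,0,0,0,0,0,-1,0,0,0,0,0,0,-1,0,0,0,0,0,0,-1,0,0,0,0,0,0,-1,0,0,0,0,0,0,-1],
  "newtons": 25
}}

```text
time: 20.15
position: [0.5252, 0.1967, 0.1043]
tool_rot: [-1.946, -2.466, 0.001]
ft_force: [-2.2, -1.0, 0.8]
grip_width: 0.202
grip_force: 25.0
```

```bash
cat >> h.py <<'E'
HUB=np.array([.48857,.17656]);YAW=np.radians(13.37)
def theta():
    s=ctrl.get_state();d=np.array(s['position'])[:2]-HUB
    return s,np.hypot(*d),np.degrees(np.arctan2(d[1],d[0])-YAW)  # skid angle; closed=180
def arc(a0,a1,r0=None,n=8):
    """rows of shifts from skid angle a0 to a1 (deg), centred on HUB, from the measured pose"""
    s=ctrl.get_state();Rt=R.from_rotvec(s['tool_rot']);out=[]
    for k in range(1,n+1):
        a=np.radians(a0+(a1-a0)*k/n)+YAW;P=np.r_[HUB+.042*np.array([np.cos(a),np.sin(a)]),s['position'][2]+.002*(a1-a0)*k/n/360]
        out.append((Rt.inv().apply(P-s['position'])/.3).round(3).tolist())
    return out
E
python3 - <<'E'
from h import *
s,r,a=theta();print(s['position'],r,a,s['grip_width'],s['grip_force'],s['ft_force'])
for x in arc(a,a-90):print(x)
print(mv(s['position'],13.4)[3:])
E
```

```text
[0.52519223 0.19671058 0.10427366] 0.0417999276980059 15.450829472065987 0.20164723598639211 24.992143213748932 [-2.20837627 -1.03681763  0.7923723 ]
[-0.027, 0.005, 0.0]
[-0.054, 0.005, 0.0]
[-0.081, -0.001, 0.001]
[-0.106, -0.013, 0.001]
[-0.129, -0.028, 0.001]
[-0.147, -0.048, 0.001]
[-0.162, -0.072, 0.002]
[-0.172, -0.097, 0.002]
[-0.0006  0.0001  0.0004]
```

Call:
{"op": "jog_arm", "data": {
  "moves": [-0.027,0.005,0,0,0,0,-1,-0.054,0.005,0,0,0,0,-1,-0.081,-0.001,0.001,0,0,0,-1,-0.106,-0.013,0.001,0,0,0,-1,-0.129,-0.028,0.001,0,0,0,-1,-0.147,-0.048,0.001,0,0,0,-1,-0.162,-0.072,0.002,0,0,0,-1,-0.172,-0.097,0.002,0,0,0,-1]
}}

```text
time: 21.15
position: [0.5094, 0.1394, 0.104]
tool_rot: [1.946, 2.465, 0.001]
ft_force: [0.1, 3.3, -1.8]
grip_width: 0.197
grip_force: 25.0
```

Run:
```python
from h import *
s,r,a=theta();print(s['position'],r,a,s['grip_width'],s['grip_force'],s['ft_force'],s['joint_positions'].round(2))
for x in arc(-74.5,-164.5):print(x)
```

```text
[0.50936917 0.1393665  0.1040485 ] 0.04261410512594233 -74.15541921006113 0.19679680279731893 24.99464839696884 [ 0.07303394  3.31873021 -1.77911188] [ 0.49  0.21 -0.9   1.83  0.18  1.18 -0.23]
[-0.003, -0.028, 0.0]
[-0.002, -0.056, 0.0]
[0.004, -0.083, 0.001]
[0.015, -0.108, 0.001]
[0.031, -0.13, 0.001]
[0.051, -0.149, 0.001]
[0.074, -0.164, 0.001]
[0.099, -0.174, 0.001]
```

Call:
{"op": "jog_arm", "data": {
  "moves": [-0.003,-0.028,0,0,0,0,-1,-0.002,-0.056,0,0,0,0,-1,0.004,-0.083,0.001,0,0,0,-1,0.015,-0.108,0.001,0,0,0,-1,0.031,-0.13,0.001,0,0,0,-1,0.051,-0.149,0.001,0,0,0,-1,0.074,-0.164,0.001,0,0,0,-1,0.099,-0.174,0.001,0,0,0,-1]
}}

```text
time: 22.15
position: [0.4508, 0.1571, 0.1035]
tool_rot: [-1.946, -2.466, 0.001]
ft_force: [0.5, -3.0, 2.5]
grip_width: 0.201
grip_force: 25.0
```

Run:
```python
from h import *
s,r,a=theta();print(s['position'],r,a,s['grip_width'],s['grip_force'],s['ft_force'],s['joint_positions'].round(2))
for x in arc(a,-184):print(x)
```

```text
[0.45080087 0.15712012 0.10349848] 0.04247841298797535 -166.13499173489924 0.20079284986507395 24.996142387390137 [ 0.50440022 -2.99240499  2.51522834] [ 0.53  0.07 -0.94  1.95  0.06  1.16 -0.2 ]
[0.006, 0.0, 0.0]
[0.011, -0.001, 0.0]
[0.016, -0.001, 0.0]
[0.022, -0.002, 0.0]
[0.027, -0.002, 0.0]
[0.033, -0.002, 0.0]
[0.038, -0.002, 0.0]
[0.044, -0.002, 0.0]
```

Call:
{"op": "jog_arm", "data": {
  "moves": [0.01,-0.001,0,0,0,0,-1,0.02,-0.001,0,0,0,0,-1,0.03,-0.002,0,0,0,0,-1,0.034,-0.002,0,0,0,0,-1,0.038,-0.002,0,0,0,0,-1,0.04,-0.002,0,0,0,0,-1,0.04,-0.002,0,0,0,0,-1,0.04,-0.002,0,0,0,0,-1]
}}

```text
time: 23.15
position: [0.4474, 0.167, 0.1034]
tool_rot: [-1.947, -2.465, 0.005]
ft_force: [-2.7, -5.2, 6.4]
grip_width: 0.196
grip_force: 25.0
```

Run:
```python
from h import *
s,r,a=theta();print(s['position'],r,a,s['grip_width'],s['grip_force'],s['ft_force'],s['torque'])
```

```text
[0.44743473 0.16701736 0.10335059] 0.0422276211945516 -180.30943481264134 0.1961520278475795 24.9984410405159 [-2.66098719 -5.21118356  6.42047817] [-1.11888508  0.45227654  0.0456595 ]
```

Call:
{"op": "jog_arm", "data": {
  "moves": [0.005,0,0,0,0,0,-1,0.01,0,0,0,0,0,-1,0.013,0,0,0,0,0,-1,0.013,0,0,0,0,0,-1,0.013,0,0,0,0,0,-1,0.013,0,0,0,0,0,-1,0.013,0,0,0,0,0,-1,0.013,0,0,0,0,0,-1]
}}

```text
time: 24.15
position: [0.4472, 0.1682, 0.1033]
tool_rot: [1.948, 2.462, -0.008]
ft_force: [-2.7, -10.6, 6.6]
grip_width: 0.193
grip_force: 25.0
```

Run:
```python
from h import *
s,r,a=theta();print(s['position'],r,a,s['grip_width'],s['grip_force'],s['ft_force'])
```

```text
[0.44716094 0.16822358 0.10332338] 0.04223986425071169 -181.98743386403643 0.19332162462878402 24.999059736728668 [ -2.65537305 -10.61605634   6.57645145]
```

The stop is reached: the force rose while the grip stopped moving, at the expected angle. Now I'll open it by 720° anticlockwise, starting with 144°.

Call:
{"op": "jog_arm", "data": {
  "moves": [-0.062,0.006,0,0,0,0,-1,-0.101,0.026,-0.001,0,0,0,-1,-0.132,0.057,-0.001,0,0,0,-1,-0.152,0.096,-0.001,0,0,0,-1,-0.159,0.139,-0.002,0,0,0,-1,-0.152,0.183,-0.002,0,0,0,-1,-0.132,0.222,-0.002,0,0,0,-1,-0.101,0.253,-0.003,0,0,0,-1]
}}

```text
time: 25.15
position: [0.5281, 0.1612, 0.104]
tool_rot: [-1.945, -2.465, 0.001]
ft_force: [-4.8, -1.0, 0.3]
grip_width: 0.197
grip_force: 25.0
```

```bash
cat >> h.py <<'E'
def cmdarc(a0,a1,n=8):
    p=lambda a:np.array([.14*np.sin(np.radians(a)),.14*np.cos(np.radians(a)),-.002/.3*a/360])
    return [(p(a)-p(a0)).round(3).tolist() for a in np.linspace(a0,a1,n+1)[1:]]
E
python3 - <<'E'
from h import *
s,r,a=theta();print(s['position'],r,a,s['grip_width'],s['ft_force'],s['torque'])
print(cmdarc(-36,108));print(cmdarc(108,252));print(cmdarc(252,396));print(cmdarc(396,540))
E
```

```text
[0.52805231 0.16115946 0.10396286] 0.04237959119068963 -34.67886073011473 0.1969605943871744 [-4.77937498 -0.98268345  0.29177496] [-0.26848619  0.73740487 -0.00910691]
[[0.039, 0.02, -0.0], [0.082, 0.027, -0.001], [0.126, 0.02, -0.001], [0.165, 0.0, -0.001], [0.196, -0.031, -0.002], [0.215, -0.07, -0.002], [0.222, -0.113, -0.002], [0.215, -0.157, -0.003]]
[[-0.02, -0.039, -0.0], [-0.051, -0.07, -0.001], [-0.09, -0.09, -0.001], [-0.133, -0.097, -0.001], [-0.176, -0.09, -0.002], [-0.215, -0.07, -0.002], [-0.246, -0.039, -0.002], [-0.266, -0.0, -0.003]]
[[-0.007, 0.043, -0.0], [-0.0, 0.087, -0.001], [0.02, 0.126, -0.001], [0.051, 0.157, -0.001], [0.09, 0.176, -0.002], [0.133, 0.183, -0.002], [0.176, 0.176, -0.002], [0.215, 0.157, -0.003]]
[[0.031, -0.031, -0.0], [0.051, -0.07, -0.001], [0.058, -0.113, -0.001], [0.051, -0.157, -0.001], [0.031, -0.196, -0.002], [0.0, -0.227, -0.002], [-0.039, -0.246, -0.002], [-0.082, -0.253, -0.003]]
```

Call:
{"op": "jog_arm", "data": {
  "moves": [0.039,0.02,0,0,0,0,-1,0.082,0.027,-0.001,0,0,0,-1,0.126,0.02,-0.001,0,0,0,-1,0.165,0,-0.001,0,0,0,-1,0.196,-0.031,-0.002,0,0,0,-1,0.215,-0.07,-0.002,0,0,0,-1,0.222,-0.113,-0.002,0,0,0,-1,0.215,-0.157,-0.003,0,0,0,-1]
}}

```text
time: 26.15
position: [0.4671, 0.2124, 0.1054]
tool_rot: [1.946, 2.465, 0.003]
ft_force: [3.5, -2.6, -7.5]
grip_width: 0.195
grip_force: 25.0
```

Call:
{"op": "jog_arm", "data": {
  "moves": [-0.02,-0.039,0,0,0,0,-1,-0.051,-0.07,-0.001,0,0,0,-1,-0.09,-0.09,-0.001,0,0,0,-1,-0.133,-0.097,-0.001,0,0,0,-1,-0.176,-0.09,-0.002,0,0,0,-1,-0.215,-0.07,-0.002,0,0,0,-1,-0.246,-0.039,-0.002,0,0,0,-1,-0.266,0,-0.003,0,0,0,-1]
}}

```text
time: 27.15
position: [0.4867, 0.1339, 0.106]
tool_rot: [-1.947, -2.465, 0.0]
ft_force: [-2.7, 3.5, -4.2]
grip_width: 0.198
grip_force: 25.0
```

Run:
```python
from h import *
s,r,a=theta();print(s['position'],r,a,s['grip_width'],s['grip_force'],s['ft_force'],s['torque'],s['joint_positions'].round(2))
```

```text
[0.48665799 0.13386239 0.10603533] 0.04274039551644591 -105.93400061190579 0.1976639438851657 24.98313009738922 [-2.72821128  3.4835956  -4.18184017] [0.6632831  0.38824683 0.00970963] [ 0.52  0.15 -0.9   1.88  0.12  1.17 -0.18]
```

Call:
{"op": "jog_arm", "data": {
  "moves": [-0.007,0.043,0,0,0,0,-1,0,0.087,0,0,0,0,-1,0.02,0.126,0,0,0,0,-1,0.051,0.157,0,0,0,0,-1,0.09,0.176,-0.001,0,0,0,-1,0.133,0.183,-0.001,0,0,0,-1,0.176,0.176,-0.001,0,0,0,-1,0.215,0.157,-0.001,0,0,0,-1]
}}

```text
time: 28.15
position: [0.5168, 0.2077, 0.1065]
tool_rot: [1.946, 2.464, -0.001]
ft_force: [-1.8, -5.2, -2.9]
grip_width: 0.2
grip_force: 25.0
```

Call:
{"op": "jog_arm", "data": {
  "moves": [0.031,-0.031,0,0,0,0,-1,0.051,-0.07,-0.001,0,0,0,-1,0.058,-0.113,-0.001,0,0,0,-1,0.051,-0.157,-0.001,0,0,0,-1,0.031,-0.196,-0.002,0,0,0,-1,0,-0.227,-0.002,0,0,0,-1,-0.039,-0.246,-0.002,0,0,0,-1,-0.082,-0.253,-0.003,0,0,0,-1]
}}

```text
time: 29.15
position: [0.4473, 0.1683, 0.1078]
tool_rot: [-1.944, -2.467, -0.003]
ft_force: [-0.1, 3.2, -4.4]
grip_width: 0.197
grip_force: 25.0
```

Call:
{"op": "jog_arm", "data": {
  "moves": [0,0,0,0,0,0,-1,0,0,0,0,0,0,-1,0,0,0,0,0,0,-1,0,0,0,0,0,0,-1,0,0,0,0,0,0,-1,0,0,0,0,0,0,-1,0,0,0,0,0,0,-1,0,0,0,0,0,0,-1]
}}

```text
time: 30.15
position: [0.448, 0.1661, 0.1076]
tool_rot: [-1.946, -2.466, 0.003]
ft_force: [-4.2, -2.1, 4.2]
grip_width: 0.198
grip_force: 25.0
```

Run:
```python
from h import *
s,r,a=theta();print(s['position'],r,a,s['grip_width'],s['grip_force'],s['ft_force'],s['time'])
sc=snap('scene','s9.png');h=cv2.cvtColor(sc['pixels'],cv2.COLOR_RGB2HSV)
m=(h[...,0]>5)&(h[...,0]<18)&(h[...,1]>80)
u,v=proj(sc,[.5196,.046,.063]).astype(int);b=cv2.cvtColor(cv2.imread('pics/s6.png'),cv2.COLOR_BGR2RGB).astype(int)
print('change at sleeve since placed',np.abs(b[v-14:v+14,u-10:u+10]-sc['pixels'][v-14:v+14,u-10:u+10]).mean())
```

```text
[0.44801876 0.16611624 0.10759721] 0.04187451650237577 -178.9276271100035 0.19811415598420684 25.001015067100525 [-4.19807465 -2.10629524  4.24618997] 30.15
change at sleeve since placed 11.026785714285714
```

Run:
```python
import cv2,numpy as np
for f in('s6','s9'):
    h=cv2.cvtColor(cv2.imread(f'pics/{f}.png'),cv2.COLOR_BGR2HSV)[225:265,260:310]
    m=((h[...,0]>3)&(h[...,0]<20)&(h[...,1]>80)).astype(np.uint8)
    n,l,st,c=cv2.connectedComponentsWithStats(m);i=1+st[1:,4].argmax();print(f,c[i],st[i])
    print([ (np.where(m[r])[0].min(),np.where(m[r])[0].max()) for r in range(6,38,4) if m[r].any()])
```

```text
s6 [25.86666667 28.88070175] [ 18  18  16  22 285]
[(np.int64(21), np.int64(45)), (np.int64(19), np.int64(44)), (np.int64(19), np.int64(33)), (np.int64(19), np.int64(33)), (np.int64(19), np.int64(33))]
s9 [25.65217391 28.77898551] [ 18  18  17  22 276]
[(np.int64(21), np.int64(45)), (np.int64(19), np.int64(45)), (np.int64(19), np.int64(32)), (np.int64(19), np.int64(32)), (np.int64(19), np.int64(33))]
```

The sleeve hasn't moved and the wheel is at two turns with the grip held, so I'm handing it in.

```bash
python3 -c "
from bench import ctrl
print(ctrl.close_job())"
```

```text
the job is handed in; nothing more can be done
None
```

I handed the job in at about 30 s: the bronze sleeve is flat on the flange and released, the valve was closed to its stop and then opened two full turns, and the fingers still hold the crank grip at 25 N; the hand-in returned no verdict.

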